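Load a vial and index the sample carousel

ROBOT

A 7-joint arm with a two-finger parallel gripper is mounted at the origin on the work surface. World frame = base frame: x ahead of the robot, y to its left, z up, the work surface at z = 0. Lengths are in m, angles in rad, forces in N, time in s.
With the tool pointing down it reaches from about 0.425 to 0.925 m from the base axis. Payload 6.8 kg.
Tool frame: the origin (TCP) lies between the finger pads; the fingertips stand r.tip_extent ahead of it and the grasp point (between the pads) lies 5 mm behind it (r.tip_extent is the distance from the TCP to the fingertips, in m); y points along the fingers, x is the direction in which the jaws open and shut, and the axes are right-handed (so a half turn about y gives the same grasp; the last joint's range is limited). The gripper opens to 85 mm and grips with 20 to 120 N. Pads are 22 mm wide; open, the fingers measure 114 mm over their backs; the gripper's body (76 mm by 85 mm) begins 54 mm behind the grasp point. The pads swing forward as they close: fully open they stand 13 mm farther back than shut.
Start: joints at [1.222, 0.477, 0.022, 1.555, -0.011, 1.109, -0.083], TCP at [0.161, -0.656, 0.245] pointing down, gripper open.
Joint ranges: [-2.96, 2.96], [-0.34, 2.1], [-1.41, 1.46], [0.24, 2.44], [-1.37, 4.51], [0.17, 1.92], [-2.96, 2.96]. Speed limits (rad/s): [2.39, 2.39, 3.14, 3.14, 3.14, 3.14, 3.14].

INTERFACE

Orientations are given as a rotation vector (axis times angle).
In Python, from bench import r gives the robot as it stands.
- The arm moves only by the tool send_rows, never from a script. Its argument "plan" is a list of rows, each a list of 5 numbers: the shift along the tool's x, y, z in cm, then the turn about the tool's y in degrees, then the opening, from 0 (shut) to 1 (fully open). In form: [[dx, dy, dz, spin, grip], ...]. A call has 1 to 12 rows; each row shifts and turns the commanded pose from where the row before left it, along the tool's axes as they then stand; what a row does not reach is not made up. A row lasts 1/8 s, in which the tool goes at most 62.5 mm and 10.7 degrees, less where a joint would pass 70% of its speed; a pose out of reach is approached as far as the arm can. A call is refused whole if a number of a shift passes 6.25 or a number of a turn 10.7, either way. A call with a gripper value outside its range is refused whole. The fingers move at their own pace and stop on an object; "force" is the grip in N (left out, the last holds). Time passes only in rows, so rows that do not move let the fingers close. It gives the time, the measured TCP pose, the force and the opening at its end, in the units of the state.
- r.get_obs(): the state, without advancing time (a new reading comes with each control period).
- r.grab_frame(name): name is "side" or "top" or "wrist"; returns a dict with "image" (384x512x3 uint8, red, green, blue), "camera_matrix" (3x3 intrinsics, pixels), "D" ([k1, k2, p1, p2, k3] as OpenCV has them; the pictures are not rectified), "cam_to_world" (4x4, takes a point from camera to world coordinates). Camera axes: x right, y down, z forward; pixel columns grow to the right and rows downward; lengths in m; the calibration is good to about 2 mm. A picture is of the moment at which its call begins. There is no depth.
- r.hand_in(): hands the job in, once; it reports no verdict.
Trained networks look in the newest picture that a camera, given by its name, has taken for a name from the list of things; names that differ only in an ending like _2 or _b are one class to them, and where a whole thing is asked for, a point or a joint stands for the part that bears it (a point fixed in the world has none). Each returns a list of dicts, best first, with "p" (0 to 1); they miss things now and then, are a little off and sometimes report something else, mostly with a low value. They report only what shows in the picture. A call takes as long as a camera call.
- r.recognise(camera, target): "rect" ([left, top, right, bottom] in pixels, round what is visible of it).
The state is a dict: "clock": time; "joints": joint angles; "qvel": joint speeds; "tau": joint torques, N m; "tcp_pos": TCP position; "orientation": TCP orientation; "contact_force": force on the tool from outside, world axes, zero at the start; "moment": the same for the moment, N m; "grip_width": finger opening in m.
Only numpy, scipy, OpenCV 4.12 (cv2) and the standard library are available. Lean on these libraries where they do the work, as an engineer would, in place of code of your own. Each camera call takes 0.05 s, during which the arm holds its last target.

TASK

Stand the loose capped vial fully down and upright in the carousel's one empty holder and let go of it. Then push the carousel round anticlockwise (seen from above) by one of its steel pegs until the sprung index pin drops into the next notch, and lean it gently up against its stop with a push of about 13 N for half a second, never forcing it, then leave it resting there with the pin in. Do not disturb the other glassware.

Things in the scene. Friction and masses are not known exactly. Their poses are not given: they have to be found in the camera images.
- vial: the loose sample vial: clear glass with a white cap, upright cylinder 28 mm across and 70 mm tall (the cap is its top 16 mm, the same width), 45 g, standing on the bench to the right of the carousel. Origin at the centre of its underside, z up its axis.
- base: sample carousel's fixed base. Origin at bench level on the vertical turning axis; x points to the white reader (110 mm wide, 95 mm tall, 147 to 233 mm out, on the far side); z up. On it turns an aluminium disc of 130 mm radius, top 40 mm above the bench, with six black holders (37 mm wide, rims 62 mm up); five hold fixed vials (tops 112 mm up). The robot pushing it with over 25 N is forcing it.
- holder (a point): the empty holder: a cup of 32 mm bore, 20 mm deep from its rim. This point is the centre of its floor, 42 mm above the bench, 80 mm from the turning axis, at angle (carousel joint - 1.047) from the base's x axis; it turns with the disc.
- peg (a point): top centre of one of the six steel push pegs: upright, 12 mm in diameter, 40 to 90 mm above the bench, 118 mm from the turning axis, one midway between each two holders. This one lies at angle (carousel joint - 0.524) from the base's x axis, the others every 1.047 rad round; they turn with the disc.
- carousel (a joint): disc angle (rad), growing anticlockwise from above; starts between 0.2 and 0.5. The next station is nominally at 1.047, but as the pin's bracket is set by hand it truly lies up to 0.07 either side, found only by feel. Turning freely takes 1 N at a peg. At the station the disc meets a stiff stop (3 to 6 N per mm at a peg).
- pin (a joint): sprung index pin under the reader's hood, at the disc's rim: 0 m = fully out (clear of a ramp, or down in a notch). From 0.17 rad before the true station a ramp lifts it up to 0.007 m and the push at a peg rises to 7 to 9 N; then it snaps down into the notch, the push vanishes, and within 0.08 rad more the disc meets the stop. Let go earlier, the pin does not go in.
- cylinder_a: bystander, not to be moved: a clear measuring cylinder, 250 mm tall, 68 mm foot, far right; origin at the centre of its underside.
- cylinder_b: bystander, not to be moved: another such measuring cylinder, far left; origin at the centre of its underside.
- reagent: bystander, not to be moved: amber reagent bottle, 64 mm wide, 140 mm tall, right; origin at the centre of its underside.
- beaker: bystander, not to be moved: glass beaker, 68 mm wide, 85 mm tall, left; origin at the centre of its underside.
- dish: bystander, not to be moved: white evaporating dish, 84 mm wide, 30 mm tall, left; origin at the centre of its underside.
- stopper: bystander, not to be moved: small white plastic stopper, 34 mm wide, 30 mm tall, near the robot; origin at the centre of its underside.

How it is judged:
By the outcome, as a careful person would: the job done as asked, in the order asked, and still so for the second after the job is handed in, with the robot touching nothing.
It also fails if it takes over 67 s, if anything falls off the work surface, if the arm or the gripper's body presses on something with over 40 N, if the wrist force passes 120 N, or if a joint passes its speed limit or range.

## Working session

There is one attempt and no reset: what is moved stays moved. The work goes in short steps, Python scripts to look and compute and a tool call to move; the robot and the scene stay as the last step left them, time stands still between calls to the robot, and variables do not carry over. Pictures are saved under pics/ and viewed, and the job is handed in when it is done.

Besides the shell and the picture viewer there is one more tool, called after ">>>" as name(argument=value, ...), one argument or row to a line, values as JSON. send_rows: Moves the arm, as the interface text tells. Its arguments: {"type":"object","properties":{"plan":{"type":"array","items":{"type":"array","items":{"type":"number"}}},"force":{"type":"number"}},"required":["plan"]}

```bash
ls; mkdir -p pics
python3 - <<'E'
from bench import r
import cv2
o=r.get_obs()
for k,v in o.items(): print(k,v)
print(r.tip_extent)
for n in ["side","top","wrist"]:
    f=r.grab_frame(n); cv2.imwrite(f"pics/{n}0.png",f["image"][:,:,::-1])
    print(n,f["camera_matrix"],f["D"],f["cam_to_world"])
    for t in ["vial","base","holder","peg","cylinder_a","reagent","beaker","dish","stopper","pin"]:
        print(t,[(d["p"],d["rect"]) for d in r.recognise(n,t)][:7])
E
```

```text
pics
clock 0.0
joints [ 1.22188668  0.47780752  0.02232712  1.55646424 -0.01148616  1.10926924
 -0.08308452]
qvel [-1.71775897e-03  9.26537219e-04  1.06991471e-03  1.64567154e-03
  8.91135373e-05  1.02320382e-03  1.44005581e-03]
tau [-6.51909286e-04 -5.96455657e+01  1.60781264e+00 -2.81200057e+01
  1.24617299e-02  9.37139470e-03 -7.09474591e-06]
tcp_pos [ 0.16083654 -0.65497666  0.24431507]
orientation [-1.31251578  1.0310591  -1.02852937]
contact_force [ 0.35127418  0.03824682 -0.09788058]
moment [-0.03359114 -0.02628008 -0.00152787]
grip_width 0.08579539063123671
0.014
side [[451.37591958   0.         261.5517557 ]
 [  0.         451.37591958 190.58008978]
 [  0.           0.           1.        ]] [-0.03876986  0.          0.          0.          0.        ] [[ 0.89163211 -0.33804573  0.30119308  0.21068165]
 [-0.45259233 -0.64733734  0.61328178 -0.74124449]
 [-0.01234376 -0.6831394  -0.73018367  0.9647638 ]
 [ 0.          0.          0.          1.        ]]
vial [(0.58, [257.6, 279.4, 271.1, 309.9])]
base [(0.67, [201.9, 144.6, 324.9, 243.5])]
holder [(0.97, [203.5, 159.0, 308.0
[... 1088 characters left out ...]
[400.4, 146.8, 437.4, 173.3]), (0.6, [91.9, 138.3, 144.9, 174.6]), (0.54, [214.4, 112.7, 319.6, 251.3])]
beaker [(0.82, [99.4, 193.8, 128.7, 220.7])]
dish [(0.75, [124.2, 235.1, 156.1, 269.0])]
stopper []
pin []
wrist [[333.33580722   0.         254.14379632]
 [  0.         333.33580722 190.53437832]
 [  0.           0.           1.        ]] [-0.0321262  0.         0.         0.         0.       ] [[ 0.23841936 -0.92125437 -0.30732165  0.23865142]
 [-0.97116176 -0.22649919 -0.07445097 -0.63579247]
 [-0.00101982  0.31620959 -0.94868881  0.37467022]
 [ 0.          0.          0.          1.        ]]
vial []
base []
holder []
peg []
cylinder_a []
reagent []
beaker []
dish []
stopper []
pin []
```

Run:
```python
import cv2,numpy as np
a=cv2.imread('pics/side0.png');b=cv2.imread('pics/top0.png')
cv2.imwrite('pics/side0c.png',cv2.resize(a[130:330,180:420],None,fx=3,fy=3,interpolation=cv2.INTER_CUBIC))
cv2.imwrite('pics/top0c.png',cv2.resize(b[100:270,200:400],None,fx=3.5,fy=3.5,interpolation=cv2.INTER_CUBIC))
```

```text
(no output)
```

View pics/top0.png

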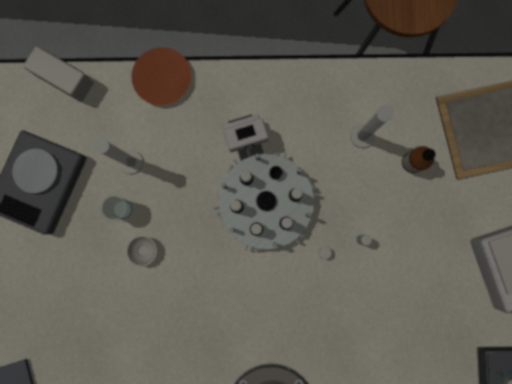

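View pics/side0.png

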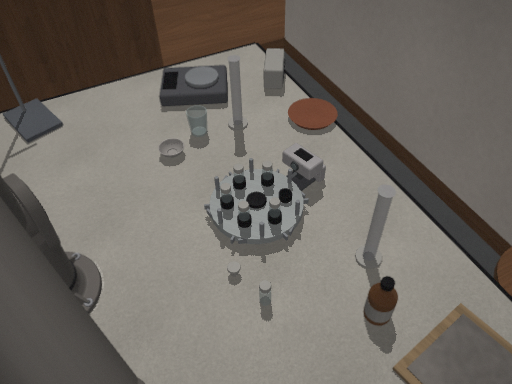

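```bash
sleep 0
```

```text
(no output)
```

View pics/wrist0.png

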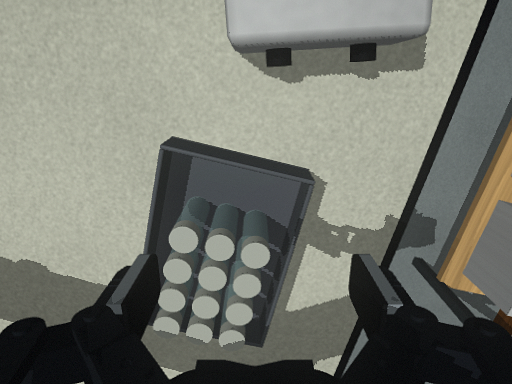

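View pics/top0c.png

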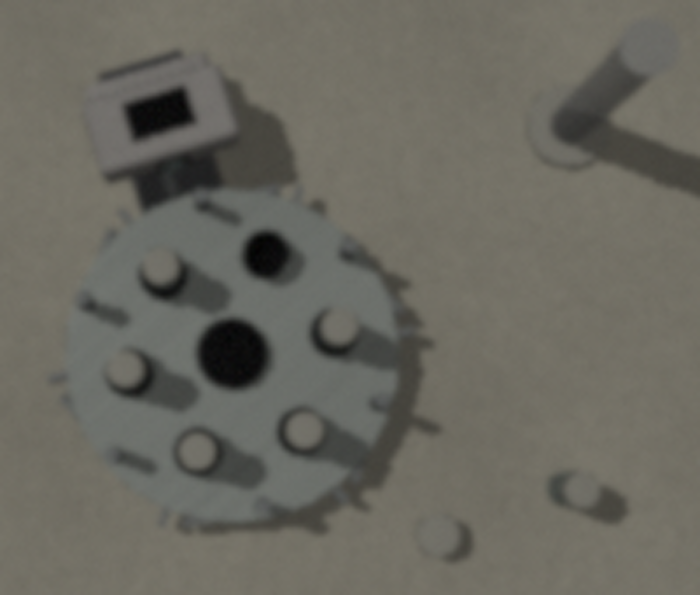

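View pics/side0c.png

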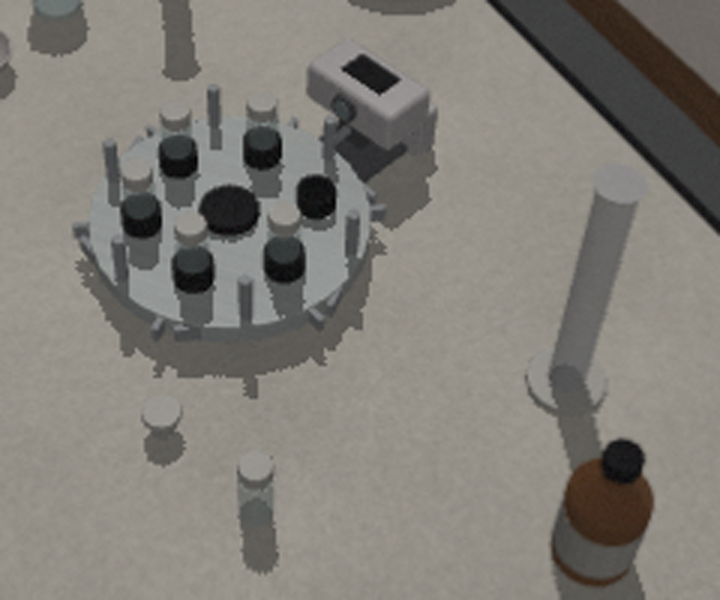

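```bash
cat > h.py <<'E'
import numpy as np,cv2
from scipy.spatial.transform import Rotation as R
def ray(f,uv):
    p=cv2.undistortPoints(np.array([[uv]],float),np.array(f["camera_matrix"]),np.array(f["D"]))[0,0]
    T=np.array(f["cam_to_world"]); d=T[:3,:3]@[p[0],p[1],1]; return T[:3,3],d/np.linalg.norm(d)
def atz(f,uv,z):
    c,d=ray(f,uv); return c+d*(z-c[2])/d[2]
def tri(l):
    A=np.zeros((3,3));b=np.zeros(3)
    for f,uv in l:
        c,d=ray(f,uv);P=np.eye(3)-np.outer(d,d);A+=P;b+=P@c
    x=np.linalg.solve(A,b); return x,[np.linalg.norm((np.eye(3)-np.outer(d,d))@(x-c)) for c,d in [ray(*q) for q in l]]
def proj(f,X):
    T=np.array(f["cam_to_world"]);Rw=T[:3,:3].T
    return cv2.projectPoints(np.atleast_2d(X).astype(float),cv2.Rodrigues(Rw)[0],-Rw@T[:3,3],np.array(f["camera_matrix"]),np.array(f["D"]))[0][:,0]
E
python3 - <<'E'
from h import *
from bench import r
print(R.from_rotvec(r.get_obs()["orientation"]).as_matrix().round(3))
s=r.grab_frame("side");t=r.grab_frame("top")
np.save('st.npy',np.array([s,t],dtype=object),allow_pickle=True)
def T(x,y):return(200+x/3.5-.36,100+y/3.5-.36)
def S(x,y):return(180+x/3-.33,130+y/3-.33)
for n,a,b in [("vialtop",T(581,490),S(256,468)),("stopper",T(440,534),S(161,412)),("holder",T(266,253),S(316,195)),("hub",T(233,354),S(229,210)),
 ("v1",T(161,270),S(262,108)),("v2",T(336,330),S(284,217)),("v3",T(302,430),S(190,228)),("v4",T(198,450),S(137,172)),("v5",T(129,371),S(175,118))]:
    print(n,tri([(t,a),(s,b)]))
h=atz(t,T(233,354),.042);print(h)
for u in [T(160,112)]:
    q=atz(t,u,.095);print(q,np.arctan2(*(q-h)[1::-1]),np.linalg.norm((q-h)[:2]))
E
```

```text
[[ 0.238  0.     0.971]
 [-0.971 -0.     0.238]
 [ 0.    -1.     0.   ]]
vialtop (array([ 0.45541785, -0.25395124,  0.06376311]), [np.float64(0.0009063262016670798), np.float64(0.0009063262016672175)])
stopper (array([ 0.42126953, -0.15170146,  0.0268694 ]), [np.float64(0.0019923286099761727), np.float64(0.0019923286099760777)])
holder (array([ 0.63864216, -0.01944004,  0.05304932]), [np.float64(0.0018855424393561426), np.float64(0.001885542439355986)])
hub (array([0.56201426, 0.00664934, 0.04605728]), [np.float64(0.0013059916619312466), np.float64(0.0013059916619312746)])
v1 (array([0.62189934, 0.05912033, 0.1033466 ]), [np.float64(2.6468226039566945e-05), np.float64(2.646822603974774e-05)])
v2 (array([ 0.57610372, -0.06924624,  0.10447733]), [np.float64(0.0002878866984513436), np.float64(0.0002878866984513575)])
v3 (array([ 0.50180335, -0.04264305,  0.1028596 ]), [np.float64(0.0011148071070133663), np.float64(0.001114807107013315)])
v4 (array([0.4874692 , 0.03371113, 0.10748243]), [np.float64(0.0017093229137056954), np.float64(0.0017093229137056685)])
v5 (array([0.54642055, 0.08361155, 0.10369164]), [np.float64(0.0011494156134689104), np.float64(0.001149415613468954)])
[0.56353124 0.00615142 0.042     ]
[0.74243835 0.059137   0.095     ] 0.2879324566165131 0.1865883953920593
```

>>> send_rows(
  plan=[
    [0, 0, 0, -9.5, 1],
    [0, 0, 0, -9.5, 1],
    [0, 0, 0, -9.5, 1],
    [0, 0, 0, -9.5, 1],
    [0, 0, 0, -9.5, 1],
    [0, 0, 0, -9.5, 1],
  ],
)

```text
clock: 2.5
tcp_pos: [0.1609, -0.6556, 0.2453]
orientation: [-1.555, 0.259, -0.259]
contact_force: [-0.8, -0.3, 0.0]
grip_width: 0.0854
```

Run:
```python
from h import *
from bench import r
o=r.get_obs();M=R.from_rotvec(o["orientation"]).as_matrix();print(o["clock"],o["tcp_pos"],M.round(3),o["joints"].round(2) if hasattr(o["joints"],'round') else o["joints"])
for tgt in ([.455,-.254,.2],[.42,-.33,.2]):
    print((M.T@(np.array(tgt)-o["tcp_pos"])*100).round(2))
s,t=np.load('st.npy',allow_pickle=True)
def T(x,y):return(200+x/3.5-.36,100+y/3.5-.36)
vt=[T(161,270),T(336,330),T(302,430),T(198,450),T(129,371)]
V=np.array([atz(t,u,.112) for u in vt]+[atz(t,T(266,253),.062)])[:,:2]
from scipy.optimize import least_squares
from itertools import count
k=np.array([1,-1,-2,-3,2,0])  # relative to empty holder, ccw
f=lambda p:np.concatenate([V[i]-(p[:2]+.08*np.array([np.cos(p[2]+k[i]*np.pi/3),np.sin(p[2]+k[i]*np.pi/3)])) for i in range(6)])
q=least_squares(f,[.5635,.006,-.35]);print(q.x,q.fun.reshape(-1,2).round(4))
c=q.x[:2]; rd=atz(t,T(160,112),.095)[:2]-c; yaw=np.arctan2(rd[1],rd[0]);print(yaw,np.hypot(*rd),"joint",q.x[2]-yaw+np.pi/3, c+.08*np.array([np.cos(q.x[2]),np.sin(q.x[2])]))
```

```text
2.5 [ 0.16091344 -0.65555776  0.24532676] [[ 0.946 -0.     0.324]
 [-0.324 -0.     0.946]
 [-0.    -1.    -0.   ]] [ 1.37  0.49 -0.19  1.54  0.1   1.12  0.83]
[14.82  4.53 47.52]
[13.97  4.53 39.19]
[ 0.5623146   0.00727799 -0.33894849] [[-0.0022 -0.0005]
 [-0.0018  0.0028]
 [ 0.0011  0.0022]
 [ 0.0022 -0.0008]
 [-0.0006 -0.0032]
 [ 0.0014 -0.0005]]
0.28032634500047765 0.18744045285657374 joint 0.42792271651332103 [ 0.63776299 -0.01932166]
```

>>> send_rows(
  plan=[
    [1.85, 0.55, 5.94, 0, 1],
    [1.85, 0.55, 5.94, 0, 1],
    [1.85, 0.55, 5.94, 0, 1],
    [1.85, 0.55, 5.94, 0, 1],
    [1.85, 0.55, 5.94, 0, 1],
    [1.85, 0.55, 5.94, 0, 1],
    [1.85, 0.55, 5.94, 0, 1],
    [1.85, 0.55, 5.94, 0, 1],
    [0, 0, 0, 0, 1],
  ],
)

```text
clock: 3.62
tcp_pos: [0.4603, -0.2501, 0.2015]
orientation: [-1.553, 0.254, -0.257]
contact_force: [0.4, -1.1, -1.3]
grip_width: 0.0852
```

```bash
cat > look.py <<'E'
import sys
from h import *
from bench import r
import pickle
def look(name,tag,targets=()):
    f=r.grab_frame(name); cv2.imwrite(f"pics/{tag}.png",f["image"][:,:,::-1]); pickle.dump(f,open(f"{tag}.pkl","wb"))
    for t in targets: print(t,[(d["p"],d["rect"]) for d in r.recognise(name,t)][:4])
    return f
E
python3 - <<'E'
from look import *
o=r.get_obs();print(o["clock"],o["tcp_pos"],o["orientation"])
look("wrist","w1",["vial"])
E
```

```text
3.625 [ 0.46031023 -0.25005025  0.20148267] [-1.55341662  0.25416277 -0.25654251]
vial [(0.87, [230.4, 159.5, 263.5, 207.8])]
```

View pics/w1.png

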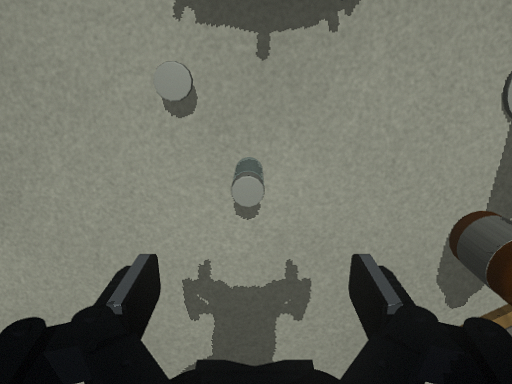

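Run:
```python
from look import *
f=pickle.load(open("w1.pkl","rb"))
g=cv2.cvtColor(f["image"],cv2.COLOR_RGB2GRAY)
m=(g[150:215,225:275]>125).astype(np.uint8)
for th in (110,125,140):
    n,l,st,ce=cv2.connectedComponentsWithStats((g[150:215,225:275]>th).astype(np.uint8));
    i=1+np.argmax(st[1:,4]);print(th,st[i],ce[i]+[225,150])
o=r.get_obs();M=R.from_rotvec(o["orientation"]).as_matrix()
for uv in [(248,191)]:
    for z in (.064,.07):
        p=atz(f,uv,z);print(p,(M.T@(p-o["tcp_pos"])*100).round(2))
```

```text
110 [   0    0   50   65 2459] [250.0199268  181.70557137]
125 [   0    0   50   65 2281] [250.27707146 181.29416922]
140 [ 39  31  11  19 109] [269.57798165 190.12844037]
[ 0.45174216 -0.25510605  0.064     ] [-0.52 13.73 -0.16]
[ 0.45248674 -0.25326193  0.07      ] [-0.51 13.13  0.04]
```

>>> send_rows(
  plan=[
    [-0.3, 4.5, 0, 0, 1],
    [-0.2, 4.5, 0, 0, 1],
    [0, 0, 0, 0, 1],
  ],
)

```text
clock: 4.1
tcp_pos: [0.4489, -0.2546, 0.1088]
orientation: [-1.553, 0.271, -0.26]
contact_force: [-0.5, -0.3, 0.8]
grip_width: 0.0856
```

Run:
```python
from look import *
o=r.get_obs();print(o["clock"],o["tcp_pos"],o["orientation"])
f=look("wrist","w2",["vial"])
M=R.from_rotvec(o["orientation"]).as_matrix()
cv2.imwrite("pics/w2c.png",cv2.resize(f["image"][120:320,150:400,::-1],None,fx=3,fy=3,interpolation=cv2.INTER_CUBIC))
```

```text
4.1 [ 0.44885198 -0.25464307  0.10883592] [-1.55327248  0.27056361 -0.25988608]
vial [(0.56, [238.3, 173.3, 284.1, 253.5])]
```

View pics/w2c.png

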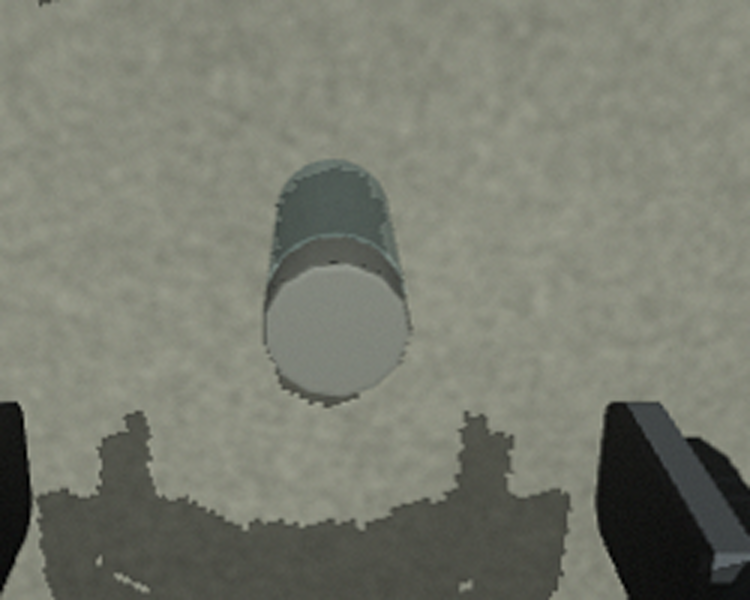

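Run:
```python
from look import *
f=pickle.load(open("w2.pkl","rb"));f1=pickle.load(open("w1.pkl","rb"))
o=r.get_obs();M=R.from_rotvec(o["orientation"]).as_matrix();print(o["clock"],o["tcp_pos"],M.round(3))
p=atz(f,(262,229.7),.07);print(p,(M.T@(p-o["tcp_pos"])*100).round(2))
print(tri([(f,(262,229.7)),(f1,(248,191))]))
# bottom of glass far edge crop(335,160)->(261.5,173); 
q=atz(f,(261.5,173),0);print(q)
```

```text
4.2 [ 0.45222925 -0.25522865  0.11224444] [[ 0.944  0.     0.331]
 [-0.331 -0.001  0.944]
 [ 0.    -1.    -0.   ]]
[ 0.45219003 -0.25323942  0.07      ] [-0.07  4.22  0.19]
(array([ 0.4523356 , -0.25325802,  0.069978  ]), [np.float64(0.00014810605575112568), np.float64(0.00014810605575111538)])
[ 4.57101526e-01 -2.40902961e-01  2.77555756e-17]
```

>>> send_rows(
  plan=[
    [0, 3.3, 0.15, 0, 1],
    [0, 3.3, 0, 0, 1],
    [0, 0, 0, 0, 1],
    [0, 0, 0, 0, 1],
  ],
  force=30,
)

```text
clock: 4.7
tcp_pos: [0.4542, -0.2533, 0.0474]
orientation: [-1.556, 0.261, -0.266]
contact_force: [-0.5, 0.6, 0.9]
grip_width: 0.0857
```

Run:
```python
from look import *
f=look("wrist","w3")
o=r.get_obs();print(o["clock"],o["tcp_pos"],o["orientation"],o["contact_force"])
cv2.imwrite("pics/w3c.png",cv2.resize(f["image"][180:384,50:460,::-1],None,fx=1.9,fy=1.9,interpolation=cv2.INTER_CUBIC))
```

```text
4.75 [ 0.45431997 -0.25334455  0.0474524 ] [-1.55589524  0.26073731 -0.26622748] [ 0.55420676 -0.68489576  0.12150869]
```

View pics/w3c.png

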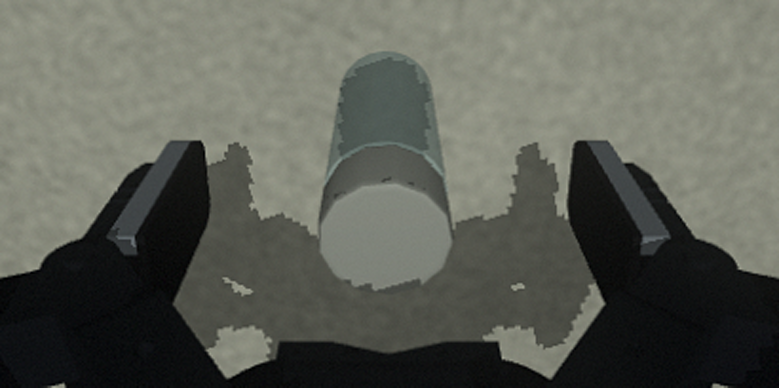

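>>> send_rows(
  plan=[
    [0, 0, 0, 0, 0],
    [0, 0, 0, 0, 0],
    [0, 0, 0, 0, 0],
    [0, 0, 0, 0, 0],
    [0, 0, 0, 0, 0],
  ],
  force=30,
)

```text
clock: 5.38
tcp_pos: [0.4529, -0.2525, 0.0455]
orientation: [-1.555, 0.263, -0.263]
contact_force: [-0.9, -0.3, 3.8]
grip_width: 0.0273
```

>>> send_rows(
  plan=[
    [0, -2, 0, 0, 0],
    [0, -5, 0, 0, 0],
    [0, -6, 0, 0, 0],
    [0, -2.5, 0, 0, 0],
    [0, 0, 0, 0, 0],
  ],
)

```text
clock: 6.0
tcp_pos: [0.4539, -0.253, 0.2022]
orientation: [-1.556, 0.26, -0.266]
contact_force: [0.6, 0.8, 0.0]
grip_width: 0.0269
```

Run:
```python
from look import *
f=look("wrist","w4");g=look("side","s4")
for i in range(3):
    o=r.get_obs();print(o["clock"],o["tcp_pos"],o["orientation"],o["contact_force"],o["grip_width"])
M=R.from_rotvec(o["orientation"]).as_matrix()
print((M.T@(np.array([.6378,-.0193,.2])-o["tcp_pos"])*100).round(2))
cv2.imwrite("pics/w4c.png",cv2.resize(f["image"][:,:,::-1],None,fx=1.5,fy=1.5,interpolation=cv2.INTER_CUBIC))
```

```text
6.1 [ 0.45221849 -0.25224768  0.19946517] [-1.55455382  0.26390615 -0.26216279] [-1.17369637  0.85518835 -0.93593334] 0.0273530025461243
6.1 [ 0.45221849 -0.25224768  0.19946517] [-1.55455382  0.26390615 -0.26216279] [-1.17369637  0.85518835 -0.93593334] 0.0273530025461243
6.1 [ 0.45221849 -0.25224768  0.19946517] [-1.55455382  0.26390615 -0.26216279] [-1.17369637  0.85518835 -0.93593334] 0.0273530025461243
[ 9.86 -0.06 28.1 ]
```

View pics/w4c.png

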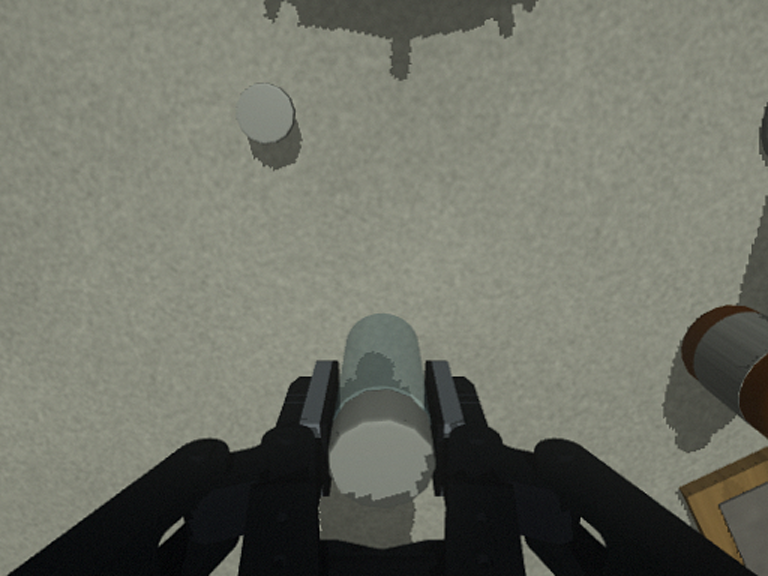

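View pics/s4.png

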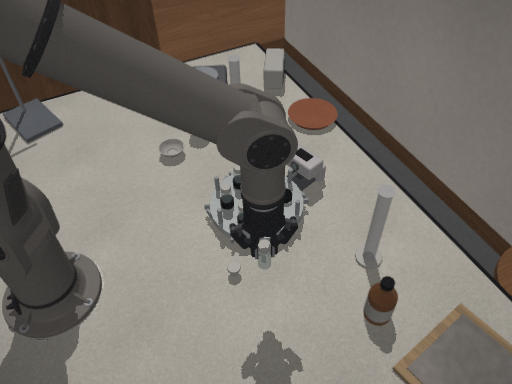

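>>> send_rows(
  plan=[
    [2, 0, 4.2, 0, 0],
    [2, 0, 4.2, 0, 0],
    [2, 0, 4.2, 0, 0],
    [2, 0, 4.2, 0, 0],
    [1.86, 0, 4.2, 0, 0],
    [0, 0, 0, 0, 0],
    [0, 0, 0, 0, 0],
  ],
)

```text
clock: 6.98
tcp_pos: [0.6138, -0.0869, 0.1983]
orientation: [-1.555, 0.266, -0.26]
contact_force: [-0.8, 0.3, -0.3]
grip_width: 0.0273
```

Run:
```python
from look import *
f=look("wrist","w5",["holder","peg"])
o=r.get_obs();print(o["clock"],o["tcp_pos"],o["orientation"],o["contact_force"],o["grip_width"])
cv2.imwrite("pics/w5c.png",cv2.resize(f["image"][:,:,::-1],None,fx=1.5,fy=1.5,interpolation=cv2.INTER_CUBIC))
```

```text
holder [(0.63, [386.5, 245.2, 512.0, 384.0]), (0.59, [0.0, 0.0, 329.2, 254.8])]
peg [(0.8, [2.4, 0.7, 326.9, 253.0])]
7.125 [ 0.61400157 -0.08809547  0.19954811] [-1.55550298  0.26578675 -0.26348968] [ 0.13095081 -0.43559222 -0.5182216 ] 0.027314608102026
```

View pics/w5c.png

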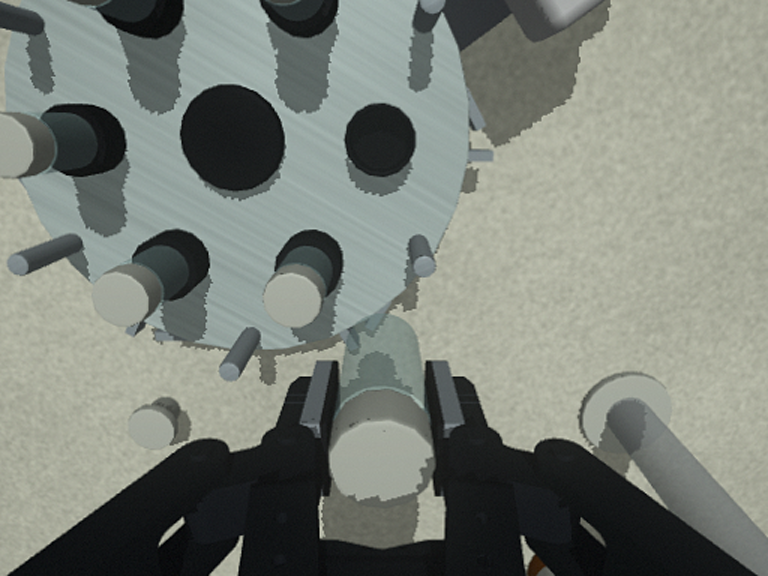

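Run:
```python
from look import *
f=pickle.load(open("w5.pkl","rb"))
g=cv2.cvtColor(f["image"],cv2.COLOR_RGB2GRAY)
c=f["image"][60:140,215:295,::-1];cv2.imwrite("pics/w5h.png",cv2.resize(cv2.convertScaleAbs(c,alpha=1.8),None,fx=7,fy=7,interpolation=cv2.INTER_NEAREST))
for th in (35,45,55,65):
    n,l,st,ce=cv2.connectedComponentsWithStats((g[60:140,215:295]<th).astype(np.uint8))
    i=1+np.argmax(st[1:,4]);print(th,st[i]+[215,60,0,0,0],ce[i]+[215,60])
```

```text
35 [ 230   69   46   49 1610] [252.89006211  92.12732919]
45 [ 230   69   46   49 1758] [252.91296928  92.97724687]
55 [ 230   69   47   49 1780] [252.94606742  93.0005618 ]
65 [ 230   69   47   49 1795] [252.95821727  93.00167131]
```

View pics/w5h.png

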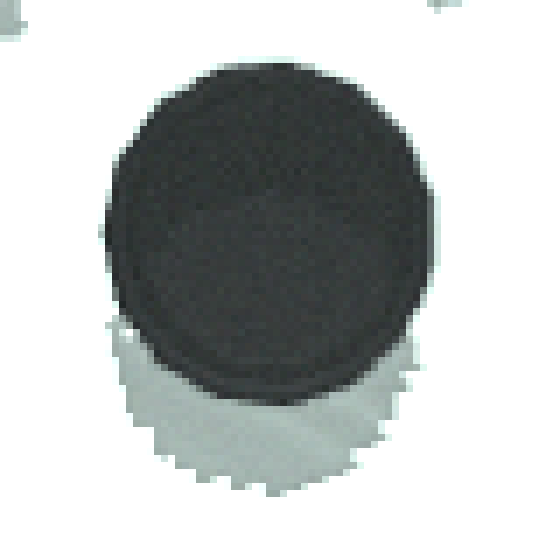

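```bash
cat > fitc.py <<'E'
from look import *
from scipy.optimize import least_squares
A=np.linspace(0,2*np.pi,72,endpoint=False)
def sil(f,x,y,rad,z0,z1):
    P=np.concatenate([np.c_[x+rad*np.cos(A),y+rad*np.sin(A),0*A+z] for z in (z0,z1)])
    return proj(f,P).astype(np.float32)
def mask(f,x,y,rad,z0,z1,s=8):
    h=cv2.convexHull(sil(f,x,y,rad,z0,z1)); m=np.zeros((384*1,512*1),np.uint8)
    M=cv2.moments(h); return np.array([M["m10"]/M["m00"],M["m01"]/M["m00"]]),M["m00"],cv2.boundingRect(h)
E
python3 - <<'E'
from fitc import *
f=pickle.load(open("w5.pkl","rb"))
q=least_squares(lambda p:mask(f,p[0],p[1],.0185,.04,.062)[0]-[252.95,93.0],[.638,-.019],diff_step=1e-4)
print(q.x,q.fun,mask(f,*q.x,.0185,.04,.062))
# vial held: cap ellipse
print(np.array(f["cam_to_world"])[:3,3])
E
```

```text
[ 0.63452844 -0.01869744] [ 2.56409891e-07 -2.07211031e-07] (array([252.95000026,  92.99999979]), 1888.4033688619384, (228, 68, 50, 50))
[ 0.63981076 -0.00986431  0.32753727]
```

Run:
```python
from fitc import *
P=[];C=[];O=[]
for i in range(8):
    f=r.grab_frame("wrist");o=r.get_obs();P.append(o["tcp_pos"]);C.append(np.array(f["cam_to_world"])[:3,3]);O.append(o["orientation"])
P=np.array(P);C=np.array(C);print(P.round(4));print(C.round(4));print(np.mean(O,0));print(P.mean(0),C.mean(0),o["clock"])
pickle.dump(f,open("w6.pkl","wb"));g=f["image"]
cv2.imwrite("pics/w6v.png",cv2.resize(cv2.convertScaleAbs(g[200:340,200:310,::-1],alpha=1.5),None,fx=4,fy=4,interpolation=cv2.INTER_NEAREST))
```

```text
[[ 0.6142 -0.088   0.1999]
 [ 0.6144 -0.0878  0.2001]
 [ 0.6146 -0.0876  0.2003]
 [ 0.6147 -0.0873  0.2004]
 [ 0.6148 -0.0871  0.2004]
 [ 0.6149 -0.0869  0.2005]
 [ 0.615  -0.0868  0.2005]
 [ 0.615  -0.0867  0.2004]]
[[ 0.6399 -0.0111  0.3288]
 [ 0.64   -0.0109  0.3291]
 [ 0.6402 -0.0107  0.3294]
 [ 0.6403 -0.0105  0.3296]
 [ 0.6403 -0.0103  0.3297]
 [ 0.6404 -0.0101  0.3298]
 [ 0.6405 -0.0099  0.3298]
 [ 0.6405 -0.0098  0.3298]]
[-1.55500213  0.26389836 -0.263826  ]
[ 0.61468892 -0.08727583  0.20031254] [ 0.640261   -0.01040987  0.32951026] 7.525
```

View pics/w6v.png

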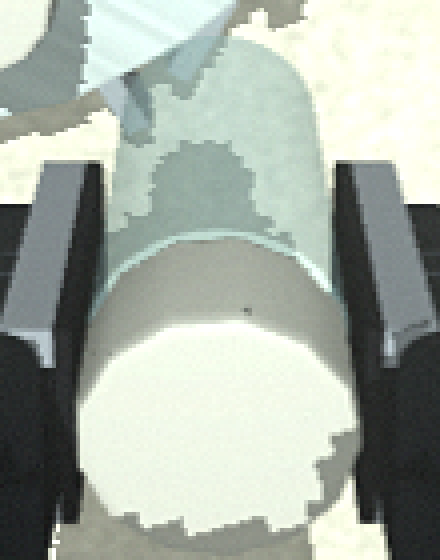

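Run:
```python
from fitc import *
f=pickle.load(open("w6.pkl","rb"))
g=cv2.cvtColor(f["image"],cv2.COLOR_RGB2GRAY)
n,l,st,ce=cv2.connectedComponentsWithStats((g[60:140,215:295]<55).astype(np.uint8))
i=1+np.argmax(st[1:,4]);c=ce[i]+[215,60];print(c,st[i])
for zz in [(.04,.062),(.055,.062)]:
    q=least_squares(lambda p:mask(f,p[0],p[1],.018,*zz)[0]-c,[.638,-.019],diff_step=1e-4);print(q.x,mask(f,*q.x,.018,*zz)[1:])
tcp=np.array([.615,-.0867,.2004]);M=R.from_rotvec([-1.555,.2639,-.2638]).as_matrix()
def obs(p):
    x,y,z=p
    def circ(zz): return proj(f,np.c_[x+.014*np.cos(A),y+.014*np.sin(A),0*A+zz])
    t=circ(z);b=circ(z-.07);m=circ(z-.016)
    return np.array([t[:,0].min(),t[:,0].max(),t[:,1].min(),b[:,1].min(),m[:,1].min()])
q2=least_squares(lambda p:obs(p)-[219.5,289.5,280,209.3,258],[.615,-.0867,.224]);print(q2.x,q2.fun)
print("vial in tool",M.T@(q2.x-tcp))
d=np.array([*(q.x),0])-q2.x;d[2]=0;print("to go (tool cm)",M.T@d*100)
d=np.array([*(q.x),0])-tcp;d[2]=0;print("to go by TCP",M.T@d*100)
```

```text
[250.8493387   93.72857964] [  13   10   46   49 1739]
[ 0.63448787 -0.01864508] (1754.631484846177, (227, 69, 48, 49))
[ 0.63448787 -0.01864508] (1754.631484846177, (227, 69, 48, 49))
[ 0.61241635 -0.09045782  0.2211616 ] [-0.72964757  0.72795659 -0.67199843  1.15150581 -0.09239249]
vial in tool [-0.0011993  -0.02076002 -0.00440726]
to go (tool cm) [-2.85641435e-01 -2.69247433e-03  7.50737100e+00]
to go by TCP [-4.05564060e-01 -2.53420859e-03  7.06739001e+00]
```

>>> send_rows(
  plan=[
    [-0.18, 0, 3.6, 0, 0],
    [-0.18, 0, 3.6, 0, 0],
    [0, 2, 0, 0, 0],
    [0, 3, 0, 0, 0],
    [0, 2, 0, 0, 0],
    [0, 0.8, 0, 0, 0],
    [0, 0, 0, 0, 0],
    [0, 0, 0, 0, 0],
    [0, 0, 0, 0, 0],
  ],
)

```text
clock: 8.65
tcp_pos: [0.6359, -0.0174, 0.1233]
orientation: [-1.555, 0.262, -0.264]
contact_force: [0.1, 0.1, -0.7]
grip_width: 0.0272
```

Run:
```python
from fitc import *
for i in range(4): f=look("wrist","w7")
o=r.get_obs();print(o["clock"],o["tcp_pos"],o["orientation"],o["contact_force"])
s=look("side","s7")
cv2.imwrite("pics/w7c.png",cv2.resize(cv2.convertScaleAbs(f["image"][160:384,150:360,::-1],alpha=1.6),None,fx=2.6,fy=2.6,interpolation=cv2.INTER_CUBIC))
cv2.imwrite("pics/s7c.png",cv2.resize(cv2.convertScaleAbs(s["image"][130:260,190:330,::-1],alpha=1.6),None,fx=4.5,fy=4.5,interpolation=cv2.INTER_CUBIC))
```

```text
8.85 [ 0.63547807 -0.01734744  0.12267467] [-1.55469235  0.26257101 -0.26351101] [ 0.54233703 -0.10571984 -0.2237673 ]
```

View pics/w7c.png

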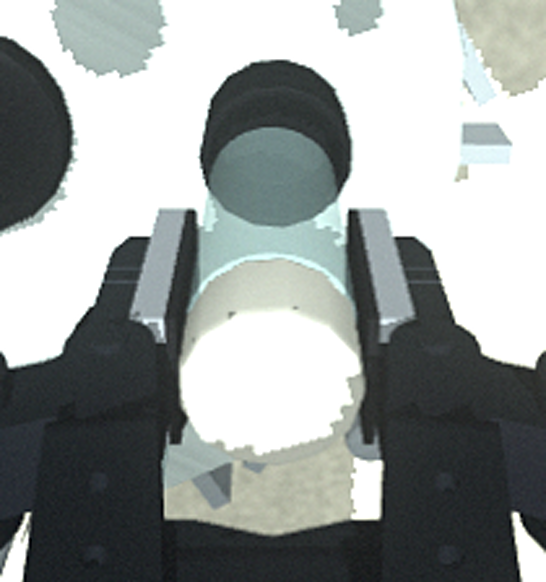

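View pics/s7c.png

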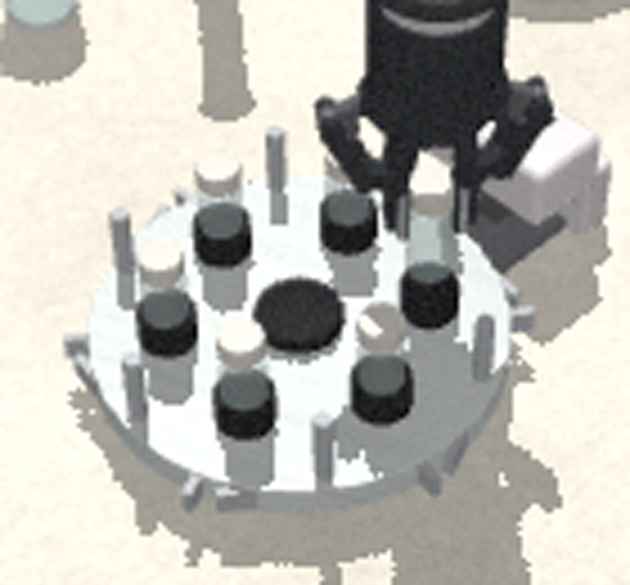

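Run:
```python
from fitc import *
f=pickle.load(open("w7.pkl","rb"))
c=cv2.convertScaleAbs(f["image"][175:260,215:295,::-1],alpha=3.5)
cv2.imwrite("pics/w7d.png",cv2.resize(c,None,fx=7,fy=7,interpolation=cv2.INTER_NEAREST))
# predictions for holder at (.6345,-.0187) & vial at tcp
for n,(x,y) in {"pred":(.6345,-.0187),"tcp":(.6355,-.0173)}.items():
    for rad,z in ((.0185,.04),(.0185,.062),(.016,.062),(.014,.0765)):
        s=sil(f,x,y,rad,z,z);print(n,rad,z,s.min(0),s.max(0))
```

```text
pred 0.0185 0.04 [228.19708 181.72293] [282.39883 232.3157 ]
pred 0.0185 0.062 [225.57224 192.31192] [285.23944 247.26782]
pred 0.016 0.062 [229.60521 196.22906] [281.21252 243.75111]
pred 0.014 0.0765 [231.31004 208.06282] [279.68073 252.12454]
tcp 0.0185 0.04 [228.84738 179.34004] [283.17386 230.16808]
tcp 0.0185 0.062 [226.28104 189.70781] [286.10257 244.94817]
tcp 0.016 0.062 [230.32446 193.64532] [282.06348 241.41338]
tcp 0.014 0.0765 [232.08502 205.33182] [280.58868 249.63994]
```

View pics/w7d.png

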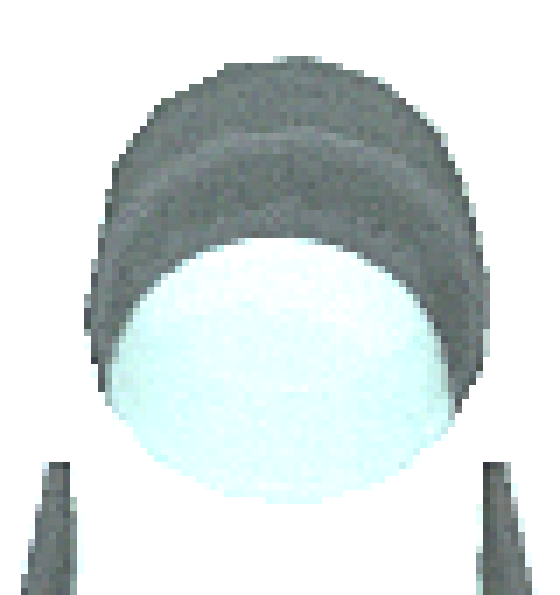

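>>> send_rows(
  plan=[
    [0.07, 0, 0, 0, 0],
    [0, 0.7, 0, 0, 0],
    [0, 0.7, 0, 0, 0],
    [0, 0.4, 0, 0, 0],
    [0, 0, 0, 0, 0],
    [0, 0, 0, 0, 0],
  ],
)

```text
clock: 9.65
tcp_pos: [0.6361, -0.0175, 0.1044]
orientation: [-1.555, 0.263, -0.263]
contact_force: [0.7, 0.0, -1.2]
grip_width: 0.0277
```

>>> send_rows(
  plan=[
    [0, 0.6, 0, 0, 0],
    [0, 0.5, 0, 0, 0],
    [0, 0, 0, 0, 0],
    [0, 0, 0, 0, 0],
    [0, 0, 0, 0, 0],
  ],
)

```text
clock: 10.28
tcp_pos: [0.6361, -0.0176, 0.0935]
orientation: [-1.555, 0.263, -0.263]
contact_force: [-0.0, 0.1, -0.4]
grip_width: 0.0274
```

>>> send_rows(
  plan=[
    [0, 0.2, 0, 0, 0],
    [0, 0.2, 0, 0, 0],
    [0, 0, 0, 0, 0],
    [0, 0, 0, 0, 0],
  ],
)

```text
clock: 10.78
tcp_pos: [0.636, -0.0176, 0.0893]
orientation: [-1.555, 0.263, -0.263]
contact_force: [0.5, -0.2, -0.3]
grip_width: 0.0273
```

Run:
```python
from fitc import *
for i in range(3): f=look("wrist","w8");o=r.get_obs();print(o["clock"],o["tcp_pos"],o["contact_force"])
```

```text
10.825 [ 0.63602649 -0.01755531  0.08933751] [-0.53871575 -0.05005377 -0.55108228]
10.875 [ 0.63601166 -0.01758998  0.08934366] [ 1.28606811  0.58392441 -0.52970789]
10.925 [ 0.6360444  -0.01759949  0.08937444] [0.09882876 0.00793638 0.1494263 ]
```

>>> send_rows(
  plan=[
    [0, 0.1, 0, 0, 0],
    [0, 0.1, 0, 0, 0],
    [0, 0, 0, 0, 0],
    [0, 0, 0, 0, 0],
  ],
)

```text
clock: 11.42
tcp_pos: [0.636, -0.0176, 0.0876]
orientation: [-1.555, 0.263, -0.263]
contact_force: [-1.3, -0.1, 4.4]
grip_width: 0.0272
```

>>> send_rows(
  plan=[
    [0, 0, 0, 0, 0.45],
    [0, 0, 0, 0, 0.6],
    [0, 0, 0, 0, 0.6],
    [0, 0, 0, 0, 0.6],
  ],
)

```text
clock: 11.92
tcp_pos: [0.6359, -0.0176, 0.0872]
orientation: [-1.555, 0.263, -0.263]
contact_force: [0.0, -0.5, 1.0]
grip_width: 0.0511
```

Run:
```python
from fitc import *
f=look("wrist","w9");o=r.get_obs();print(o["clock"],o["tcp_pos"],o["contact_force"],o["grip_width"])
cv2.imwrite("pics/w9c.png",cv2.resize(cv2.convertScaleAbs(f["image"][160:384,100:410,::-1],alpha=1.6),None,fx=2.4,fy=2.4,interpolation=cv2.INTER_CUBIC))
```

```text
11.975 [ 0.63595264 -0.01754187  0.08724267] [-0.90461512 -0.44717333  0.25785982] 0.05087726133078847
```

View pics/w9c.png

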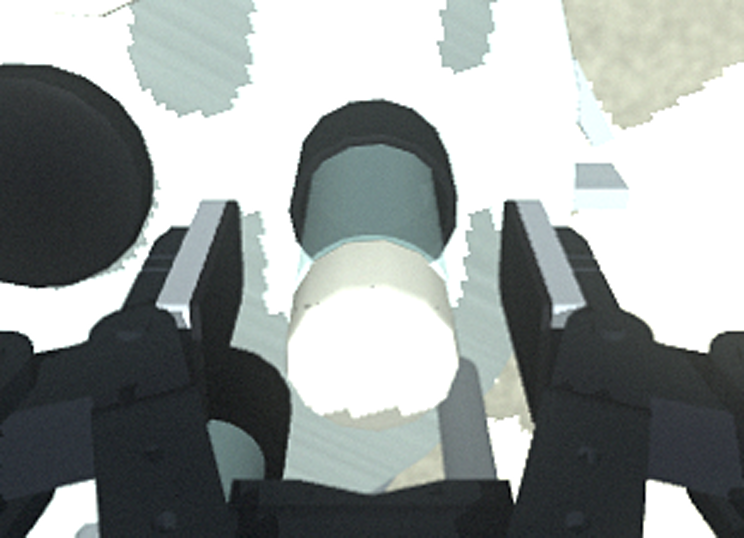

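>>> send_rows(
  plan=[
    [0, -2, 0, 0, 0.6],
    [0, -4, 0, 0, 0.6],
    [0, -4, 0, 0, 0.6],
    [0, -2, 0, 0, 0.6],
    [0, 0, 0, 0, 0.3],
    [0, 0, 0, 0, 0.1],
  ],
)

```text
clock: 12.72
tcp_pos: [0.635, -0.0178, 0.2058]
orientation: [-1.555, 0.265, -0.261]
contact_force: [0.3, 1.1, -1.0]
grip_width: 0.0152
```

Run:
```python
from fitc import *
f=look("wrist","w10");s=look("side","s10");o=r.get_obs();print(o["clock"],o["tcp_pos"],o["joints"],o["grip_width"])
a=cv2.resize(cv2.convertScaleAbs(f["image"][:,:,::-1],alpha=1.3),(400,300));b=cv2.resize(cv2.convertScaleAbs(s["image"][130:250,180:340,::-1],alpha=1.5),(400,300),interpolation=cv2.INTER_CUBIC)
cv2.imwrite("pics/w10c.png",np.hstack([a,b]))
```

```text
12.825 [ 0.63493574 -0.0177361   0.20546139] [ 0.26976104  0.49321693 -0.46579037  1.66752645  0.24817915  1.0431174
 -0.60977719] 0.008555914992203982
```

View pics/w10c.png

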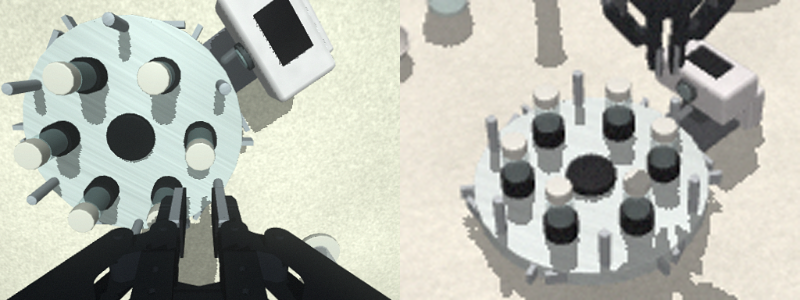

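>>> send_rows(
  plan=[
    [0, 0, 0, 10, 0],
    [0, 0, 0, 10, 0],
    [0, 0, 0, 10, 0],
    [0, 0, 0, 10, 0],
    [0, 0, 0, 10, 0],
    [0, 0, 0, 10, 0],
    [0, 0, 0, 10, 0],
    [0, 0, 0, 10, 0],
    [0, 0, 0, 10, 0],
  ],
)

```text
clock: 13.95
tcp_pos: [0.6353, -0.0176, 0.2058]
orientation: [-1.031, 1.457, -1.455]
contact_force: [-0.5, 0.9, 0.4]
grip_width: -0.0001
```

Run:
```python
from fitc import *
for i in range(2): t=look("top","t11")
o=r.get_obs();print(o["clock"],o["tcp_pos"],o["joints"],o["grip_width"])
M=R.from_rotvec(o["orientation"]).as_matrix();print(M.round(3))
d=np.array([.5198,-.1034,0])-o["tcp_pos"];d[2]=0;print(M.T@d*100)
cv2.imwrite("pics/t11c.png",cv2.resize(cv2.convertScaleAbs(t["image"][100:270,200:400,::-1],alpha=1.5),None,fx=3.5,fy=3.5))
```

```text
14.05 [ 0.63534526 -0.01746489  0.2059689 ] [ 0.02282469  0.45486558 -0.12644106  1.68522977  0.06587829  1.00787708
 -2.03308127] -4.730307666955785e-05
[[-0.33  -0.002  0.944]
 [-0.944 -0.    -0.33 ]
 [ 0.001 -1.    -0.002]]
[11.9233702   0.02955846 -8.07390014]
```

View pics/t11c.png

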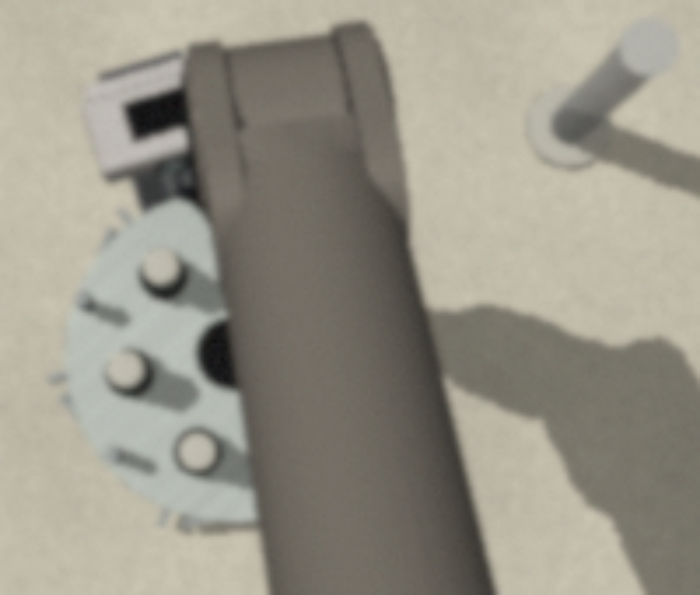

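>>> send_rows(
  plan=[
    [3.1, 0, -3.3, 0, 0],
    [3.1, 0, -3.3, 0, 0],
    [3.1, 0, -3.3, 0, 0],
    [3.1, 0, -3.2, 0, 0],
    [0, 2.5, 0, 0, 0],
    [0, 2.5, 0, 0, 0],
    [0, 0, 0, 0, 0],
    [0, 0, 0, 0, 0],
    [0, 0, 0, 0, 0],
  ],
)

```text
clock: 15.18
tcp_pos: [0.4722, -0.0916, 0.1581]
orientation: [-1.031, 1.45, -1.452]
contact_force: [-0.7, -0.5, 0.4]
grip_width: -0.0002
```

Run:
```python
from fitc import *
for i in range(2): f=look("wrist","w12")
o=r.get_obs();print(o["clock"],o["tcp_pos"],o["orientation"])
cv2.imwrite("pics/w12c.png",cv2.resize(cv2.convertScaleAbs(f["image"][:,:,::-1],alpha=1.3),None,fx=1.5,fy=1.5))
```

```text
15.275 [ 0.47204096 -0.09160229  0.1580403 ] [-1.03075795  1.45019214 -1.45192878]
```

View pics/w12c.png

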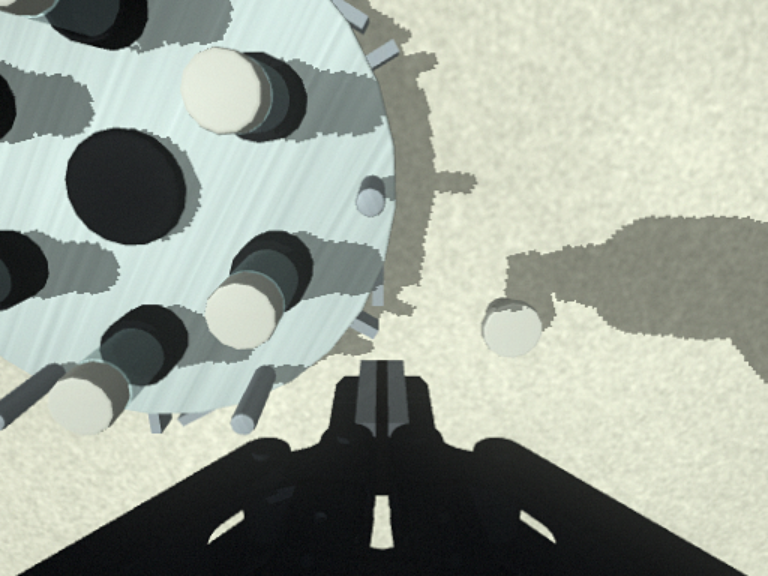

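Run:
```python
from fitc import *
f=pickle.load(open("w12.pkl","rb"));o=r.get_obs();M=R.from_rotvec(o["orientation"]).as_matrix()
p=atz(f,(246.7,135.3),.09);print(p,M.T@(p-o["tcp_pos"])*100)
c=np.array([.559,.0079]);print(np.hypot(*(p[:2]-c)),np.degrees(np.arctan2(*(p[:2]-c)[::-1])))
for n,u in {"vial behind":(245/1.5,315/1.5),"vial ahead":(225/1.5,90/1.5),"peg2":(243/1.5,424/1.5)}.items():
    q=atz(f,u,.112 if 'v' in n else .09);print(n,q,M.T@(q-o["tcp_pos"])*100)
# pad tip predicted pixel
for z in (.144,.131):
  for dz in (0,.011): print(z,dz,proj(f,np.array([o["tcp_pos"]+M@[0,0,dz]+[0,0,z-o["tcp_pos"][2]]])))
# stopper
q=atz(f,(511/1.5,327/1.5),.03);print("stopper",q)
```

```text
[ 0.51952157 -0.10325138  0.09      ] [-0.45721577  6.81100144  4.85768753]
0.11795412893239265 -109.55387617534865
vial behind [ 0.49830844 -0.04599853  0.112     ] [-5.16877269  4.60692888  0.97668862]
vial ahead [ 0.57359735 -0.07217615  0.112     ] [-5.16910326  4.61813666  8.94768325]
peg2 [ 0.44297616 -0.01383957  0.09      ] [-6.38822049  6.79845212 -5.30891214]
0.144 0 [[254.40298098 253.42465275]]
0.144 0.011 [[254.41248453 232.84187005]]
0.131 0 [[254.40699853 241.12623019]]
0.131 0.011 [[254.41586534 221.76457812]]
stopper [ 0.41994026 -0.1501073   0.03      ]
```

>>> send_rows(
  plan=[
    [0, 0, 2.5, 0, 0],
    [0, 2, 0, 0, 0],
    [0, 2.5, 0, 0, 0],
    [0, 2.5, 0, 0, 0],
    [0, 0, 0, 0, 0],
    [0, 0, 0, 0, 0],
    [0, 0, 0, 0, 0],
  ],
)

```text
clock: 16.15
tcp_pos: [0.496, -0.0999, 0.0885]
orientation: [-1.03, 1.45, -1.453]
contact_force: [0.2, -0.4, -0.4]
grip_width: -0.0001
```

Run:
```python
from fitc import *
for i in range(2): f=look("wrist","w13")
s=look("side","s13")
o=r.get_obs();print(o["clock"],o["tcp_pos"],o["orientation"],o["contact_force"])
M=R.from_rotvec(o["orientation"]).as_matrix();print(M.T@(np.array([.5195,-.1033,.09])-o["tcp_pos"])*100)
a=cv2.resize(cv2.convertScaleAbs(f["image"][100:384,50:400,::-1],alpha=1.4),(480,390),interpolation=cv2.INTER_CUBIC);b=cv2.resize(cv2.convertScaleAbs(s["image"][150:290,190:305,::-1],alpha=1.5),(320,390),interpolation=cv2.INTER_CUBIC)
cv2.imwrite("pics/w13c.png",np.hstack([a,b]))
```

```text
16.3 [ 0.49554648 -0.09988916  0.08802194] [-1.0305047   1.4506342  -1.45229676] [-0.57617785  0.96777537  1.21892413]
[-0.46594789 -0.19451556  2.37449656]
```

View pics/w13c.png

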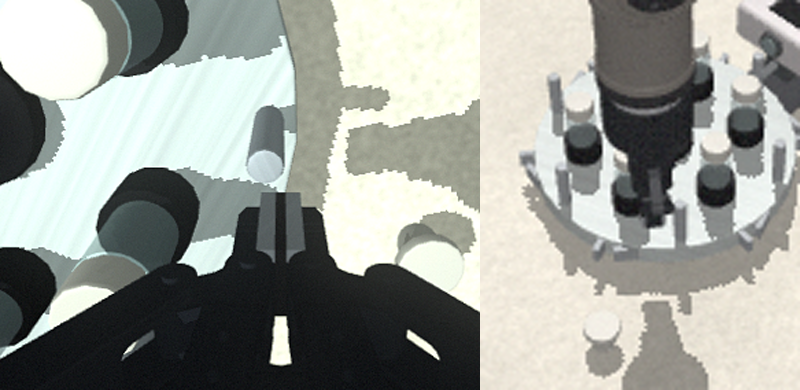

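>>> send_rows(
  plan=[
    [-0.25, 0, 0.5, 0, 0],
    [0, 0, 0.4, 0, 0],
    [0.045, 0, 0.42, -2, 0],
    [0.045, 0, 0.42, -2, 0],
    [0.045, 0, 0.42, -2, 0],
    [0.045, 0, 0.42, -2, 0],
    [0, 0, 0, 0, 0],
    [0, 0, 0, 0, 0],
  ],
)

```text
clock: 17.3
tcp_pos: [0.5202, -0.107, 0.0874]
orientation: [-1.11, 1.352, -1.352]
contact_force: [0.0, 0.9, 0.1]
grip_width: 0.0002
```

```bash
cat > chk.py <<'E'
from fitc import *
def chk(tag):
    F=[]
    for i in range(3):
        f=look("wrist",tag);o=r.get_obs();F.append(o["contact_force"])
    M=R.from_rotvec(o["orientation"]).as_matrix();c=np.array([.559,.0079])
    F=np.array(F);print(o["clock"],o["tcp_pos"].round(4),"tool z ang",np.degrees(np.arctan2(M[1,2],M[0,2])).round(1),"F tool",(F@M).round(1))
    d=o["tcp_pos"][:2]-c; print("rho",np.hypot(*d).round(4),"ang",np.degrees(np.arctan2(d[1],d[0])).round(2), "tool x,z of tcp from centre",(M.T@[d[0],d[1],0]).round(4))
    cv2.imwrite(f"pics/{tag}c.png",cv2.resize(cv2.convertScaleAbs(f["image"][100:384,50:400,::-1],alpha=1.4),None,fx=1.5,fy=1.5,interpolation=cv2.INTER_CUBIC))
E
python3 -c "
from chk import *
chk('w14')"
```

```text
17.45 [ 0.52   -0.1068  0.0874] tool z ang -11.2 F tool [[ 0.7  0.1 -0.2]
 [-0.3  0.1  0.1]
 [ 0.3 -0.9 -0.3]]
rho 0.1212 ang -108.77 tool x,z of tcp from centre [ 0.1201  0.     -0.0159]
```

View pics/w14c.png

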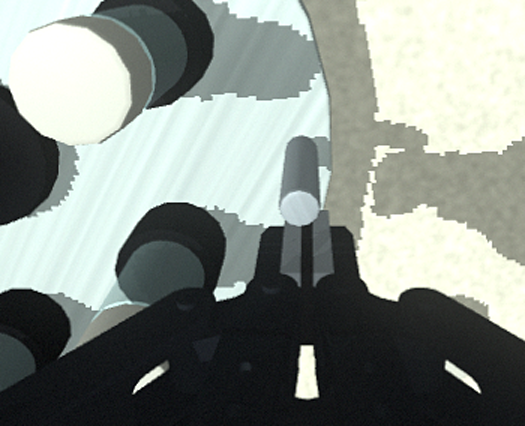

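>>> send_rows(
  plan=[
    [0.045, 0, 0.42, -2, 0],
    [0.045, 0, 0.42, -2, 0],
    [0.045, 0, 0.42, -2, 0],
    [0.045, 0, 0.42, -2, 0],
    [0.045, 0, 0.42, -2, 0],
    [0, 0, 0, 0, 0],
    [0, 0, 0, 0, 0],
  ],
)

```text
clock: 18.32
tcp_pos: [0.5408, -0.1115, 0.0874]
orientation: [-1.199, 1.224, -1.225]
contact_force: [0.2, 0.2, -0.3]
grip_width: 0.0
```

```bash
python3 -c "
from chk import *
chk('w15')"
```

```text
18.475 [ 0.5406 -0.1115  0.0874] tool z ang -1.2 F tool [[ 0.5 -0.2  0.3]
 [-0.7  0.6  0.3]
 [-0.8  0.2  0.6]]
rho 0.1208 ang -98.75 tool x,z of tcp from centre [ 0.1198 -0.     -0.0159]
```

View pics/w15c.png

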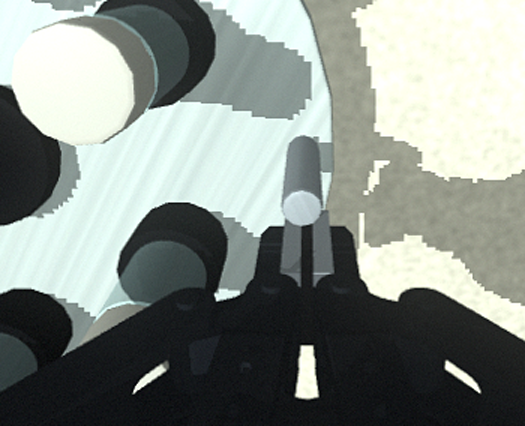

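>>> send_rows(
  plan=[
    [0.023, 0, 0.21, -1, 0],
    [0.023, 0, 0.21, -1, 0],
    [0.023, 0, 0.21, -1, 0],
    [0.023, 0, 0.21, -1, 0],
    [0.023, 0, 0.21, -1, 0],
    [0, 0, 0, 0, 0],
    [0, 0, 0, 0, 0],
  ],
)

```text
clock: 19.35
tcp_pos: [0.5513, -0.1126, 0.0873]
orientation: [-1.239, 1.16, -1.161]
contact_force: [-0.1, -0.1, -1.0]
grip_width: 0.0001
```

```bash
python3 -c "
from chk import *
chk('w16')"
```

```text
19.5 [ 0.5511 -0.1126  0.0874] tool z ang 3.8 F tool [[ 0.3  0.7 -0.5]
 [ 0.2  0.1  0.1]
 [-1.1  0.4  0.4]]
rho 0.1208 ang -93.73 tool x,z of tcp from centre [ 0.1197 -0.     -0.0158]
```

>>> send_rows(
  plan=[
    [0.012, 0, 0.105, -0.5, 0],
    [0.012, 0, 0.105, -0.5, 0],
    [0.012, 0, 0.105, -0.5, 0],
    [0.012, 0, 0.105, -0.5, 0],
    [0.012, 0, 0.105, -0.5, 0],
    [0.012, 0, 0.105, -0.5, 0],
    [0, 0, 0, 0, 0],
  ],
)

```text
clock: 20.38
tcp_pos: [0.5576, -0.1129, 0.0873]
orientation: [-1.263, 1.121, -1.122]
contact_force: [-1.2, -0.5, 0.5]
grip_width: 0.0
```

```bash
python3 -c "
from chk import *
chk('w17')"
```

```text
20.525 [ 0.5576 -0.1128  0.0873] tool z ang 6.8 F tool [[ 0.8  0.4  0.2]
 [ 0.3 -0.5  0.1]
 [ 0.1 -0.2  0.2]]
rho 0.1207 ang -90.68 tool x,z of tcp from centre [ 0.1197 -0.     -0.0157]
```

>>> send_rows(
  plan=[
    [0.012, 0, 0.105, -0.5, 0],
    [0.012, 0, 0.105, -0.5, 0],
    [0.012, 0, 0.105, -0.5, 0],
    [0.012, 0, 0.105, -0.5, 0],
  ],
)

```text
clock: 21.02
tcp_pos: [0.5617, -0.1128, 0.0873]
orientation: [-1.278, 1.095, -1.095]
contact_force: [-0.2, -0.4, 1.5]
grip_width: 0.0002
```

>>> send_rows(
  plan=[
    [0.012, 0, 0.105, -0.5, 0],
    [0.012, 0, 0.105, -0.5, 0],
    [0.012, 0, 0.105, -0.5, 0],
  ],
)

```text
clock: 21.4
tcp_pos: [0.5638, -0.1129, 0.0871]
orientation: [-1.291, 1.077, -1.075]
contact_force: [-5.8, -0.6, 4.9]
grip_width: 0.0
```

```bash
python3 -c "
from chk import *
chk('w18')"
```

```text
21.55 [ 0.5638 -0.1129  0.0871] tool z ang 10.3 F tool [[ 0.1 -4.2 -4.7]
 [-0.3 -4.4 -4.5]
 [-1.  -3.5 -5.7]]
rho 0.1209 ang -87.7 tool x,z of tcp from centre [ 0.1197  0.     -0.0168]
```

View pics/w18c.png

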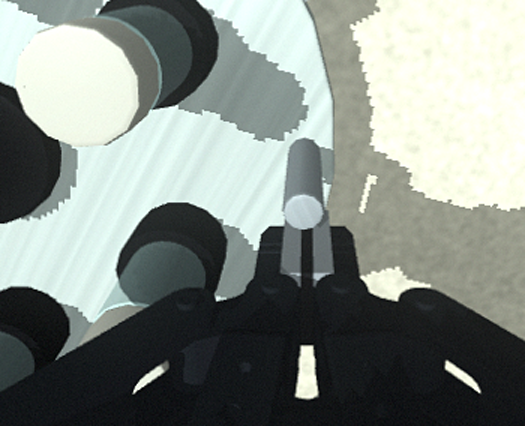

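>>> send_rows(
  plan=[
    [0.012, 0, 0.105, -0.5, 0],
    [0.012, 0, 0.105, -0.5, 0],
    [0.012, 0, 0.105, -0.5, 0],
    [0.012, 0, 0.105, -0.5, 0],
  ],
)

```text
clock: 22.05
tcp_pos: [0.5674, -0.1128, 0.0871]
orientation: [-1.306, 1.052, -1.048]
contact_force: [-7.6, -1.6, 6.1]
grip_width: -0.0001
```

>>> send_rows(
  plan=[
    [0.012, 0, 0.105, -0.5, 0],
    [0.012, 0, 0.105, -0.5, 0],
    [0.012, 0, 0.105, -0.5, 0],
    [0.012, 0, 0.105, -0.5, 0],
  ],
)

```text
clock: 22.55
tcp_pos: [0.5712, -0.1125, 0.087]
orientation: [-1.32, 1.026, -1.022]
contact_force: [-8.7, -2.1, 5.2]
grip_width: 0.0004
```

```bash
python3 -c "
from chk import *
chk('w19')"
```

```text
22.7 [ 0.5713 -0.1124  0.087 ] tool z ang 14.3 F tool [[ 1.1 -5.6 -7.4]
 [ 0.3 -4.6 -7.9]
 [-0.8 -5.1 -7.7]]
rho 0.121 ang -84.15 tool x,z of tcp from centre [ 0.1197  0.     -0.0177]
```

>>> send_rows(
  plan=[
    [0.012, 0, 0.105, -0.5, 0],
    [0.012, 0, 0.105, -0.5, 0],
    [0.012, 0, 0.105, -0.5, 0],
  ],
)

```text
clock: 23.08
tcp_pos: [0.5739, -0.1123, 0.087]
orientation: [-1.331, 1.007, -1.002]
contact_force: [-9.5, -1.9, 7.2]
grip_width: -0.0
```

>>> send_rows(
  plan=[
    [0.006, 0, 0.053, -0.25, 0],
    [0.006, 0, 0.053, -0.25, 0],
    [0.006, 0, 0.053, -0.25, 0],
  ],
)

```text
clock: 23.45
tcp_pos: [0.5753, -0.1121, 0.087]
orientation: [-1.336, 0.998, -0.992]
contact_force: [-9.5, -2.8, 7.7]
grip_width: -0.0
```

```bash
python3 -c "
from chk import *
chk('w20')"
```

```text
23.6 [ 0.5754 -0.1121  0.087 ] tool z ang 16.5 F tool [[-0.7 -6.  -9.4]
 [ 0.  -7.1 -9. ]
 [-0.5 -7.1 -9.5]]
rho 0.1211 ang -82.2 tool x,z of tcp from centre [ 1.197e-01  1.000e-04 -1.830e-02]
```

>>> send_rows(
  plan=[
    [0.006, -0.03, 0.053, -0.25, 0],
    [0.006, -0.03, 0.053, -0.25, 0],
    [0.006, -0.03, 0.053, -0.25, 0],
  ],
)

```text
clock: 23.98
tcp_pos: [0.5761, -0.1121, 0.0871]
orientation: [-1.342, 0.989, -0.981]
contact_force: [-8.7, -2.8, 2.7]
grip_width: -0.0
```

>>> send_rows(
  plan=[
    [0.006, 0, 0.053, -0.25, 0],
    [0.006, 0, 0.053, -0.25, 0],
    [0.006, 0, 0.053, -0.25, 0],
  ],
)

```text
clock: 24.35
tcp_pos: [0.5819, -0.1102, 0.0884]
orientation: [-1.341, 0.973, -0.974]
contact_force: [0.2, 0.1, -0.6]
grip_width: -0.0001
```

```bash
python3 -c "
from chk import *
chk('w21')"
```

```text
24.5 [ 0.5818 -0.1101  0.0885] tool z ang 18.1 F tool [[ 0.5 -0.   0.4]
 [ 0.6 -0.1  0.2]
 [ 0.  -0.8  0.1]]
rho 0.1202 ang -79.04 tool x,z of tcp from centre [ 0.1192 -0.     -0.0149]
```

>>> send_rows(
  plan=[
    [0.006, 0, 0.053, -0.25, 0],
    [0.006, 0, 0.053, -0.25, 0],
    [0.006, 0, 0.053, -0.25, 0],
    [0.006, 0, 0.053, -0.25, 0],
  ],
)

```text
clock: 25.0
tcp_pos: [0.583, -0.1101, 0.0882]
orientation: [-1.349, 0.961, -0.961]
contact_force: [-1.3, -0.5, 0.7]
grip_width: 0.0001
```

>>> send_rows(
  plan=[
    [0.006, 0, 0.053, -0.25, 0],
    [0.006, 0, 0.053, -0.25, 0],
    [0.006, 0, 0.053, -0.25, 0],
    [0.006, 0, 0.053, -0.25, 0],
  ],
)

```text
clock: 25.5
tcp_pos: [0.5849, -0.1098, 0.0881]
orientation: [-1.355, 0.948, -0.947]
contact_force: [-3.0, -1.5, 1.8]
grip_width: -0.0004
```

```bash
python3 -c "
from chk import *
chk('w22')"
```

```text
25.65 [ 0.5849 -0.1098  0.0881] tool z ang 20.0 F tool [[ 1.1 -1.7 -1.6]
 [-0.3 -1.8 -2.6]
 [ 0.8 -1.7 -2.3]]
rho 0.1205 ang -77.58 tool x,z of tcp from centre [ 0.1194  0.     -0.016 ]
```

View pics/w22c.png

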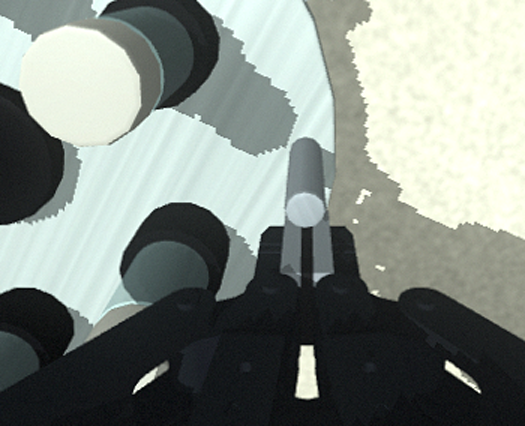

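>>> send_rows(
  plan=[
    [0, -0.01, 0.06, 0, 0],
    [0, -0.01, 0.06, 0, 0],
    [0, -0.01, 0.06, 0, 0],
  ],
)

```text
clock: 26.02
tcp_pos: [0.5856, -0.1095, 0.0881]
orientation: [-1.357, 0.95, -0.947]
contact_force: [-5.9, -1.8, 2.5]
grip_width: 0.0001
```

```bash
python3 -c "
from chk import *
chk('w23')"
```

```text
26.175 [ 0.5856 -0.1095  0.0881] tool z ang 20.0 F tool [[ 0.1 -3.1 -6.3]
 [-0.6 -2.6 -6.6]
 [ 0.7 -2.6 -6.8]]
rho 0.1204 ang -77.23 tool x,z of tcp from centre [ 0.1194  0.     -0.0152]
```

>>> send_rows(
  plan=[
    [0, -0.015, 0.06, 0, 0],
    [0, -0.015, 0.06, 0, 0],
    [0, -0.015, 0.06, 0, 0],
    [0, 0, 0.06, 0, 0],
  ],
)

```text
clock: 26.68
tcp_pos: [0.5863, -0.1093, 0.0881]
orientation: [-1.359, 0.953, -0.946]
contact_force: [-10.1, -2.5, 4.7]
grip_width: -0.0003
```

```bash
python3 -c "
from chk import *
chk('w24')"
```

```text
26.825 [ 0.5863 -0.1093  0.0881] tool z ang 20.0 F tool [[ -0.8  -4.5 -10.6]
 [ -0.8  -4.3  -9.1]
 [ -0.9  -4.3 -10.5]]
rho 0.1203 ang -76.91 tool x,z of tcp from centre [ 0.1195 -0.     -0.0144]
```

>>> send_rows(
  plan=[
    [0, -0.02, 0.07, 0, 0],
    [0, 0, 0.06, 0, 0],
    [0, 0, 0, 0, 0],
  ],
)

```text
clock: 27.2
tcp_pos: [0.5866, -0.1092, 0.0882]
orientation: [-1.36, 0.954, -0.945]
contact_force: [-11.6, -3.9, 4.7]
grip_width: 0.0001
```

```bash
python3 -c "
from chk import *
chk('w25')"
```

```text
27.35 [ 0.5866 -0.1092  0.0881] tool z ang 20.0 F tool [[ -0.1  -5.4 -12.8]
 [ -0.4  -4.5 -10.9]
 [ -0.3  -5.4 -12.2]]
rho 0.1203 ang -76.73 tool x,z of tcp from centre [ 0.1195 -0.     -0.014 ]
```

>>> send_rows(
  plan=[
    [0, 0, 0.04, 0, 0],
    [0, 0, 0, 0, 0],
    [0, 0, 0, 0, 0],
  ],
)

```text
clock: 27.72
tcp_pos: [0.5867, -0.1092, 0.0881]
orientation: [-1.361, 0.955, -0.945]
contact_force: [-12.4, -4.7, 6.1]
grip_width: -0.0001
```

```bash
python3 -c "
from chk import *
chk('w26')
chk('w26')"
```

```text
27.875 [ 0.5867 -0.1092  0.0882] tool z ang 20.0 F tool [[ -1.3  -5.4 -13.1]
 [ -1.1  -7.3 -12.6]
 [ -0.6  -5.8 -13.1]]
rho 0.1203 ang -76.67 tool x,z of tcp from centre [ 0.1195 -0.     -0.0139]
28.025 [ 0.5867 -0.1091  0.0881] tool z ang 20.0 F tool [[ -0.9  -6.  -11.9]
 [ -1.4  -6.6 -12.5]
 [ -0.8  -6.4 -12.4]]
rho 0.1203 ang -76.68 tool x,z of tcp from centre [ 0.1195 -0.     -0.0139]
```

>>> send_rows(
  plan=[
    [0, 0, -0.1, 0, 0],
    [0, 0, -0.1, 0, 0],
    [0, 0, -0.15, 0, 0],
    [0, 0, -0.2, 0, 0],
    [0, 0, -0.3, 0, 0],
    [0, 0, -0.4, 0, 0],
    [0.1, 0, -0.2, 0, 0],
    [0, 0, 0, 0, 0],
  ],
)

```text
clock: 29.02
tcp_pos: [0.5777, -0.1136, 0.0894]
orientation: [-1.354, 0.947, -0.948]
contact_force: [-0.0, -0.3, -0.2]
grip_width: 0.0003
```

```bash
python3 -c "
from chk import *
chk('w27')"
```

```text
29.175 [ 0.5777 -0.1134  0.0893] tool z ang 20.0 F tool [[-0.3 -0.3  0.1]
 [-0.   0.9 -0.2]
 [ 0.5 -0.5 -0.2]]
rho 0.1227 ang -81.23 tool x,z of tcp from centre [ 0.1204  0.     -0.024 ]
```

View pics/w27c.png

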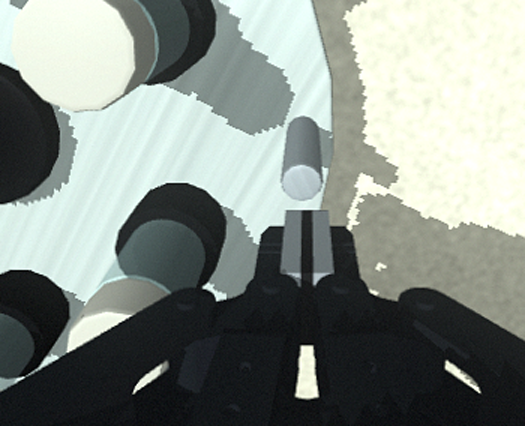

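Free of the peg. Rising clear and backing away for a final look.

>>> send_rows(
  plan=[
    [0, -2, 0, 0, 0],
    [0, -4, 0, 0, 0],
    [0, -5, 0, 0, 0],
    [0, -5, 0, 0, 0],
    [2, 0, -5, 0, 0],
    [2, 0, -5, 0, 0],
    [2, 0, -4, 0, 0],
    [0, 0, 0, 0, 0],
    [0, 0, 0, 0, 0],
  ],
)

```text
clock: 30.3
tcp_pos: [0.467, -0.2173, 0.2494]
orientation: [-1.354, 0.947, -0.948]
contact_force: [0.8, 0.4, 0.1]
grip_width: 0.0002
```

Run:
```python
from fitc import *
s=look("side","s30");t=look("top","t30");f=look("wrist","w30")
o=r.get_obs();print(o["clock"],o["tcp_pos"],o["contact_force"])
a=cv2.resize(cv2.convertScaleAbs(s["image"][120:330,160:420,::-1],alpha=1.5),(400,323),interpolation=cv2.INTER_CUBIC)
b=cv2.resize(cv2.convertScaleAbs(t["image"][90:290,170:418,::-1],alpha=1.5),(400,323),interpolation=cv2.INTER_CUBIC)
cv2.imwrite("pics/f30.png",np.hstack([a,b]));cv2.imwrite("pics/w30b.png",cv2.convertScaleAbs(f["image"][:,:,::-1],alpha=1.3))
```

```text
30.45 [ 0.46750393 -0.21661042  0.24914768] [-0.12829131 -0.12562497  0.67849332]
```

View pics/f30.png

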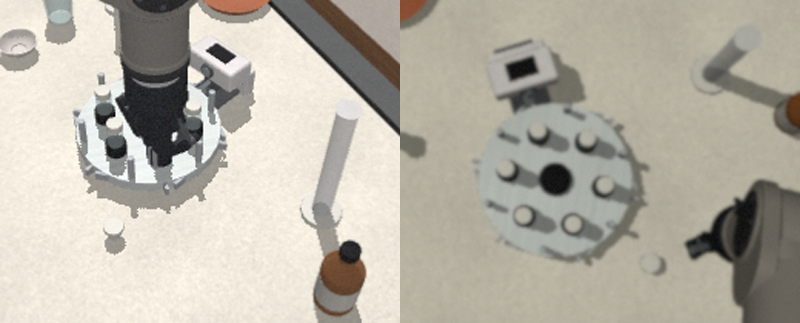

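View pics/w30b.png

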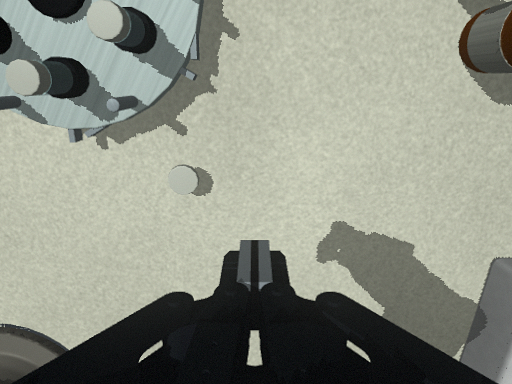

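>>> send_rows(
  plan=[
    [3, 0, -4.4, 0, 0],
    [3, 0, -4.4, 0, 0],
    [3, 0, -4.4, 0, 0],
    [3, 0, -4.4, 0, 0],
    [3, 0, -4.4, 0, 0],
    [3, 0, -4.4, 0, 0],
    [3, 0, -4.4, 0, 0],
    [3, 0, -4.4, 0, 0],
    [3, 0, -4.4, 0, 0],
    [0, 0, 0, 0, 0],
  ],
)

```text
clock: 31.7
tcp_pos: [0.1836, -0.6102, 0.2485]
orientation: [-1.355, 0.953, -0.951]
contact_force: [0.2, 0.5, 0.3]
grip_width: -0.0001
```

Run:
```python
from fitc import *
s=look("side","s31");t=look("top","t31")
o=r.get_obs();print(o["clock"],o["tcp_pos"],o["contact_force"])
a=cv2.resize(cv2.convertScaleAbs(s["image"][140:250,190:330,::-1],alpha=1.4),(700,550),interpolation=cv2.INTER_CUBIC)
cv2.imwrite("pics/f31.png",a);cv2.imwrite("pics/f31t.png",cv2.resize(cv2.convertScaleAbs(t["image"][100:270,200:400,::-1],alpha=1.5),None,fx=3.5,fy=3.5,interpolation=cv2.INTER_CUBIC))
t0=cv2.imread("pics/top0.png").astype(int);d=np.abs(t["image"][:,:,::-1].astype(int)-t0).max(2)
for n,(x0,y0,x1,y1) in {"stopper":(315,243,338,264),"cylA":(345,100,400,155),"reag":(400,140,440,178),"beaker":(98,190,135,225),"dish":(120,232,165,272),"cylB":(90,130,150,180)}.items(): print(n,d[y0:y1,x0:x1].max(),d[y0:y1,x0:x1].mean().round(1))
```

```text
31.8 [ 0.1879759  -0.60698752  0.24850895] [-0.16679728  0.61400256 -0.53950723]
stopper 3 1.1
cylA 4 1.1
reag 8 1.6
beaker 4 1.1
dish 3 1.1
cylB 3 1.1
```

View pics/f31.png

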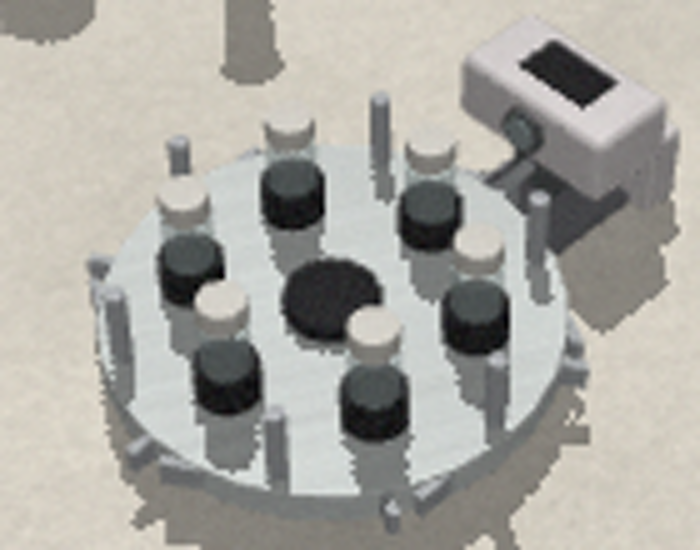

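View pics/f31t.png

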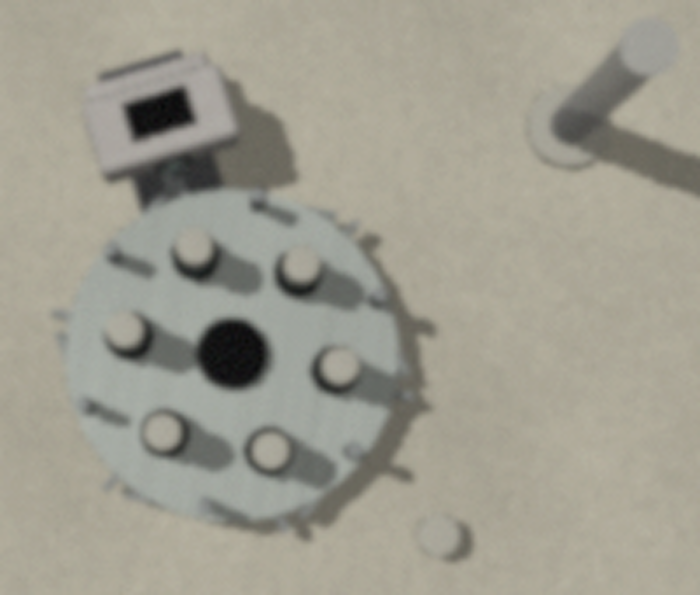

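Run:
```python
from fitc import *
c=np.array([.559,.0079])
def peg(tag,u):
    f=pickle.load(open(tag+".pkl","rb"));p=atz(f,(u[0]/1.5+50,u[1]/1.5+100),.09)[:2]-c
    a=np.arctan2(p[1],p[0]);return np.hypot(*p).round(4),(a+np.radians(109.55)+.428).round(3)
print("snap",peg("w21",(302,207)))if 0 else None
print("first contact stop w22",peg("w22",(306,209)),"after release w27",peg("w27",(302,182)))
f=pickle.load(open("t31.pkl","rb"))
T=lambda x,y:(200+x/3.5-.36,100+y/3.5-.36)
V=np.array([atz(f,T(*u),.112)[:2] for u in [(195,252),(129,334),(164,432),(269,450),(339,367),(302,269)]])
g=lambda p:np.concatenate([V[i]-(p[:2]+.08*np.array([np.cos(p[2]+i*np.pi/3),np.sin(p[2]+i*np.pi/3)])) for i in range(6)])
q=least_squares(g,[.56,.006,.3]);print(q.x,(q.fun*1000).round(1),"joint",q.x[2]-.2803+np.pi/3)
```

```text
first contact stop w22 (np.float64(0.1184), np.float64(1.119)) after release w27 (np.float64(0.1183), np.float64(1.117))
[0.56118736 0.00680169 0.34445085] [-2.6 -0.1 -1.4 -2.9  2.2 -0.9  2.5  1.8  1.2  1.7 -1.9  0.4] joint 1.1113483976296759
```

```bash
python3 -c "
from bench import r
print(r.hand_in()); print(r.get_obs()['clock'])"
```

```text
the job is handed in; nothing more can be done
None
the job is handed in; nothing more can be done
```

I stood the vial fully down and upright in the empty holder and let go of it. I then pushed the carousel anticlockwise by a peg until the pin dropped into its notch, and leaned it on its stop. The job was handed in at about 32 s of the 67 s.

- **Vial:** It met the holder floor at about 4.4 N. In the last side and top pictures it stands upright at the same height as the other five.
- **Pin:** The push rose to about 9.5 N and then vanished at about 1.04 to 1.09 rad, so I take it that the pin snapped in. The pin itself is under the hood and was never seen.
- **Lean on the stop:** I held about 12 to 13 N along the push for just over half a second. A further 4 to 7 N acted upwards on the fingers, which I put down to rubbing on the peg; the largest total was about 15 N.
- **Rest position:** After I backed off, the disc stayed at about 1.117 rad by the wrist camera and 1.111 rad by the top camera. That matches 1.119 rad, where it first met the stop.
- **Bystanders:** Before-and-after top pictures show no change at the stopper, both cylinders, reagent, beaker or dish.
- **Disagreement:** The top camera sat about 3 mm off the wrist camera in x, equally for the vial and the holder. It cancelled out in the placing.

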